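# Unbolt the toppings well and hold its lid half open

## Robot

A 6-joint arm with a two-finger parallel gripper is mounted at the origin on the work surface. World frame = base frame: x ahead of the robot, y to its left, z up, the work surface at z = 0. Lengths are in m, angles in rad, forces in N, time in s.
With the tool pointing down it reaches from about 0.375 to 0.925 m from the base axis. Payload 5.7 kg.
Tool frame: the origin (TCP) lies at the very end of the fingers, on their centre line; the grasp point (between the pads) lies grip_depth behind it (grip_depth is the distance from the TCP to the grasp point, in m); z points along the fingers, y is the direction in which the jaws open and shut (so a half turn about z gives the same grasp; the last joint's range is limited). The gripper opens to 85 mm and grips with 20 to 120 N. Pads are 22 mm wide; open, the fingers measure 114 mm over their backs; the gripper's body (76 mm by 85 mm) begins 54 mm behind the grasp point. The pads swing forward as they close: fully open they stand 13 mm farther back than shut.
Start: joints at [-1.445, 0.359, 1.51, -0, 1.272, -0.115], TCP at [0.143, -0.583, 0.231] pointing down, gripper open.
Joint ranges: [-2.97, 2.97], [-1.01, 2.36], [0.21, 2.38], [-0.96, 4.11], [0.2, 2.71], [-2.98, 2.98]. Speed limits (rad/s): [2.39, 2.39, 3.14, 3.14, 3.14, 3.14].

## Interface

Orientations are given as a unit quaternion [x, y, z, w].
In Python, from plant import move_ptp, line_to, move_j, command_gripper, wait, ik, get_state, read_camera, MotionError, finish_job, grip_depth gives the robot as it stands. The module is installed in compiled form; this text tells all that it offers. Calls block until the motion is done:
- move_ptp(position, orientation): joint-space move of the TCP to a pose.
- line_to(position, speed=0.15, attitude=None): straight line of the TCP; attitude=None keeps the orientation; speed is the mean speed in m/s.
- move_j(angles): joint-space move.
- command_gripper(opening): finger opening in m; the grip force is fixed at half the most; returns when the fingers have stopped.
- wait(seconds).
- ik(position, orientation): joint angles nearest the present ones, or None.
- get_state(): the state.
- read_camera(name): name is "scene" or "side" or "wrist"; returns a dict with "img" (420x560x3 uint8, blue, green, red), "camera_matrix" (3x3 intrinsics, pixels), "R" (3x3) and "t" (3): a world point X has camera coordinates R X + t; the wrist camera has in their place "hand_eye" (4x4, takes a point from camera to tool coordinates, whose origin is the TCP and whose axes are the flange's). Camera axes: x right, y down, z forward; pixel columns grow to the right and rows downward; lengths in m; the calibration is good to about 2 mm. A picture is of the moment at which its call begins: read the wrist's pose just before it. There is no depth.
A pose or a line that the arm cannot do raises MotionError and nothing moves.
- finish_job(): hands the job in, once; it reports no verdict.
The state is a dict: "clock": time; "joint_pos": joint angles; "joint_velocities": joint speeds; "effort": joint torques, N m; "position": TCP position; "ee_rot": TCP orientation; "wrist_force": force on the tool from outside, world axes, zero at the start; "torque": the same for the moment, N m; "opening": finger opening in m.
Only numpy, scipy, OpenCV 4.12 (cv2) and the standard library are available. Lean on these libraries where they do the work, as an engineer would, in place of code of your own. Each camera call takes 0.05 s, during which the arm holds its last target. There are 200 camera calls.

## Task

Draw the sliding bolt of the chilled toppings well fully back so that it frees the lid, then raise the lid to 45 degrees and keep holding it there: the lid falls shut by itself, so finish with the gripper still holding it open, still and steady. Leave the bowl, the tub and the jar where they stand.

Things in the scene. Friction and masses are not known exactly. Their poses are not given: they have to be found in the camera images.
- well: Stainless countertop toppings well, a fixed box 380 (x) x 330 (y) x 100 mm high; origin at the centre of its underside, on the table. Its x axis runs roughly away from the robot. The lid (366 x 250 x 8 mm, top 108 mm above the table) covers y = -105 to +145 mm; a ledge 60 mm wide, top at 100 mm, runs along its -y side and carries the bolt. The well stands at varying places and yaws.
- lid (a joint): Angle of the lid in rad: 0 shut, grows as the lid's -y edge rises, stop at 1.4. The hinge runs along the well's x axis on its +y side. The lid (about 0.55 kg) and a weak closing spring pull it shut from any angle: roughly 4 N at the handle, lifting at right angles to the lid. While the bolt is not drawn the lid cannot rise.
- lid_handle (a point): Centre of the lid's handle: a dark round steel bar 12 mm in diameter, 120 mm long, parallel to the well's x axis, its centre line 42 mm above the lid's top and carried by an upright post at each end. With the lid shut it lies at x 0, y -55, z 150 mm in the well's frame; its distance from the hinge line is 200 mm along the lid plus 46 mm at right angles to it. The point moves with the lid; its axes are the lid's own, those of the well when the lid is shut.
- lid_hinge (a point): Point on the hinge line of the lid, fixed: x 0, y 145, z 104 mm in the well's frame. Axes as the well's.
- bolt (a joint): Travel of the bolt in m: starts at 0 to 0.008 (its end lies over the lid's tongue), grows as the bolt is drawn along the well's -x (towards the robot), stop at 0.060 fully drawn. The tongue is clear from 0.030 on. Sliding friction about 1.5 N, stays where it is left.
- bolt_knob (a point): Black upright post on the bolt by which it is drawn, 16 mm in diameter, 40 mm tall, standing on a flat steel bar 12 mm high that slides through two low guide bridges (tops 127 mm above the table, 100 mm on the -x side and 28 mm on the +x side of the post's place at travel 0). This point is the middle of the post, 20 mm below its top; at travel 0 it lies at x 0, y -138, z 141 mm in the well's frame and it moves with the bolt. Axes as the well's.
- bowl_mid (a point): Steel mixing bowl standing loose on the table beyond the hinge side of the well, 210 mm wide and 85 mm high; point on its axis half-way up. To be left alone.
- tub_mid (a point): White open plastic tub standing loose beside the ledge side of the well, 90 mm wide and 70 mm high; point on its axis half-way up. To be left alone.
- jar_mid (a point): Closed amber jar standing loose beside the ledge side of the well, farther from the robot than the tub, 60 mm wide and 85 mm high; point on its axis half-way up. To be left alone.

How it is judged:
By the outcome, as a careful person would: the job done as asked, in the order asked, and still so for the second after the job is handed in, while the arm keeps its last pose, push and grip.
It also fails if it takes over 48 s, if anything falls off the work surface, if the arm or the gripper's body presses on something with over 40 N, if the wrist force passes 120 N, or if a joint passes its speed limit or range.

## Working session

There is one attempt and no reset: what is moved stays moved. The work goes in short steps, each a Python script; the robot and the scene stay as the last script left them, time stands still between calls to the robot, and variables do not carry over. Pictures are saved under pics/ and viewed, about 8 in all and at most 12, crops included, and the job is handed in when it is done.

```bash
mkdir -p pics
python3 - <<'E'
from plant import *
import cv2,numpy as np,pickle
d={n:read_camera(n) for n in("scene","side")}
for n in d: cv2.imwrite(f"pics/{n}1.png",cv2.resize(d[n]["img"],(800,600),interpolation=cv2.INTER_CUBIC)); print(n,d[n]["camera_matrix"].tolist(),(-d[n]["R"].T@d[n]["t"]).round(3))
pickle.dump(d,open("cams.pkl","wb"))
s=get_state();print(s["clock"],s["position"],s["ee_rot"],s["wrist_force"],s["opening"],grip_depth)
E
```

```text
scene [[469.66722445325286, 0.0, 284.43041241867576], [0.0, 469.66722445325286, 218.21943461011494], [0.0, 0.0, 1.0]] [ 1.217 -0.203  0.887]
side [[452.5179661052428, 0.0, 279.73758628184476], [0.0, 452.5179661052428, 206.86296679875022], [0.0, 0.0, 1.0]] [0.53  0.873 0.811]
0.1 [ 0.14298414 -0.58207797  0.23053811] [ 9.92761821e-01  1.20096868e-01 -6.81008188e-06 -8.42522377e-04] [-0.18369774  0.90935666  0.075941  ] 0.08538843296953673 0.0187
```

View pics/scene1.png

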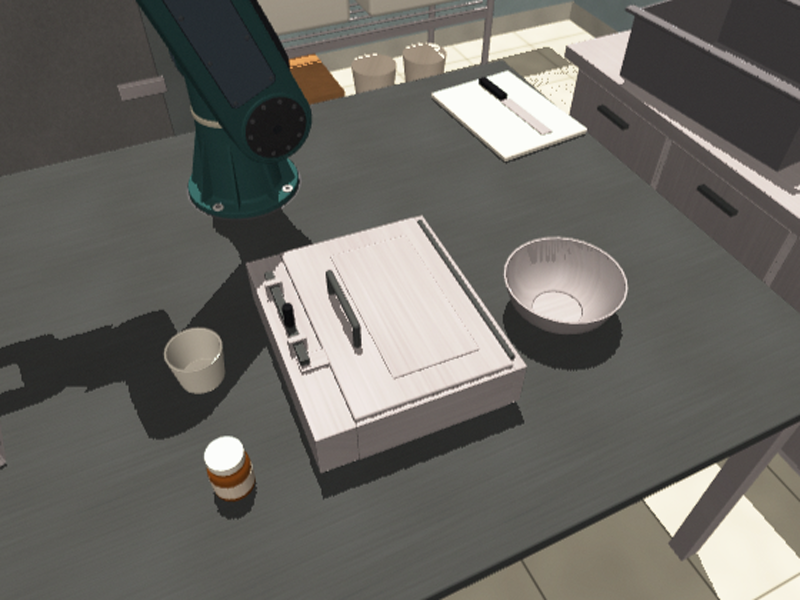

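View pics/side1.png

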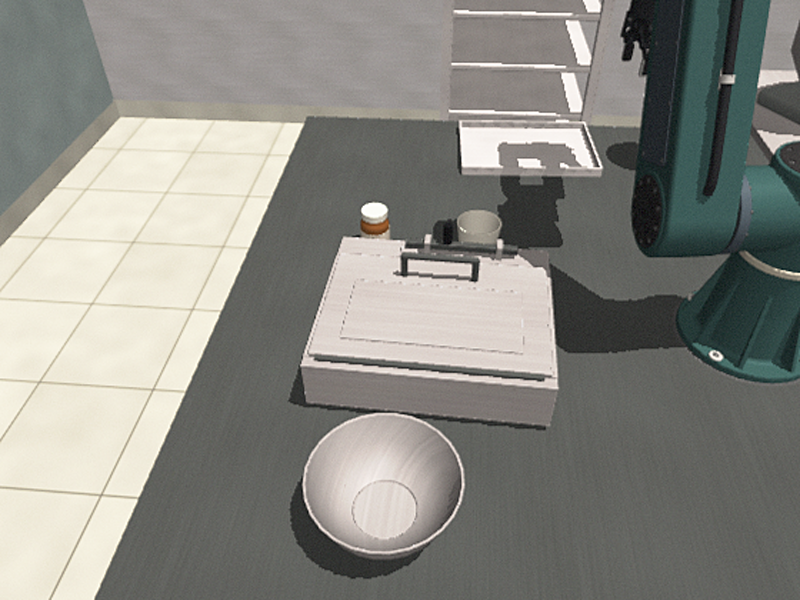

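The scene picture shows the well with its near-side corners at about (317,437), (525,362) and (248,263). The knob top is near (287,306), and the tub and jar stand on the ledge side. The side picture shows the hinge-side corners at (305,362) and (558,378), and the handle bar from (403,256) to (478,263). I'll fit the well pose to these and overlay it.

```bash
cat > h.py <<'E'
import numpy as np,cv2,pickle
from scipy.optimize import least_squares
def proj(c,X):
    p=(c["R"]@np.atleast_2d(X).T).T+c["t"]; p=(c["camera_matrix"]@p.T).T; return p[:,:2]/p[:,2:]
def W(p,X):
    c,s=np.cos(p[2]),np.sin(p[2]); X=np.atleast_2d(X)
    return np.c_[p[0]+c*X[:,0]-s*X[:,1],p[1]+s*X[:,0]+c*X[:,1],X[:,2]]
E
python3 - <<'E'
from h import *
d=pickle.load(open("cams.pkl","rb"))
obs={"scene":[((.19,-.165,.1),(317,440)),((.19,-.165,0),(322,471)),((.19,.165,.1),(525,362)),((.19,.165,0),(520,402)),((-.19,-.165,.1),(248,263))],
"side":[((.19,.165,.1),(304,364)),((.19,.165,0),(307,403)),((-.19,.165,.1),(558,379)),((-.19,.165,0),(551,425)),((.06,-.055,.15),(403,257)),((-.06,-.055,.15),(478,263))]}
def res(p): return np.concatenate([(proj(d[n],W(p,[o[0] for o in obs[n]]))*800/560-[o[1] for o in obs[n]]).ravel() for n in obs])
r=least_squares(res,[.6,0,0],loss="soft_l1"); print(r.x,res(r.x).reshape(-1,2).round(1).tolist())
np.save("well.npy",r.x)
# loose objects from mid guess: fit axis base
knob=[(0,-.138,.121),(0,-.138,.161)]
for n,(x0,y0,w,h) in {"scene":(160,140,160,120),"side":(240,130,160,120)}.items():
    k=5; im=cv2.resize(d[n]["img"][y0:y0+h,x0:x0+w],None,fx=k,fy=k,interpolation=cv2.INTER_CUBIC)
    for X,col in [(x,(0,0,255)) for x in knob]+[((s*.06,-.055,.15),(0,200,0)) for s in(-1,1)]+[((a,b,.1),(255,0,0)) for a in(-.19,.19) for b in(-.165,.165)]:
        u=(proj(d[n],W(r.x,X))[0]-[x0,y0]+.5)*k; cv2.drawMarker(im,tuple(int(v) for v in u),col,0,14,1)
    cv2.imwrite(f"pics/{n}2.png",im)
E
```

```text
[ 0.54604428  0.07349158 -0.02388787] [[-1.2, 0.1], [-0.1, 5.7], [1.3, 0.5], [-2.6, -0.8], [-5.7, -0.6], [-3.0, 2.5], [0.8, 6.3], [2.4, 8.2], [-0.7, 5.1], [0.7, -1.5], [-2.3, -3.0]]
```

View pics/scene2.png

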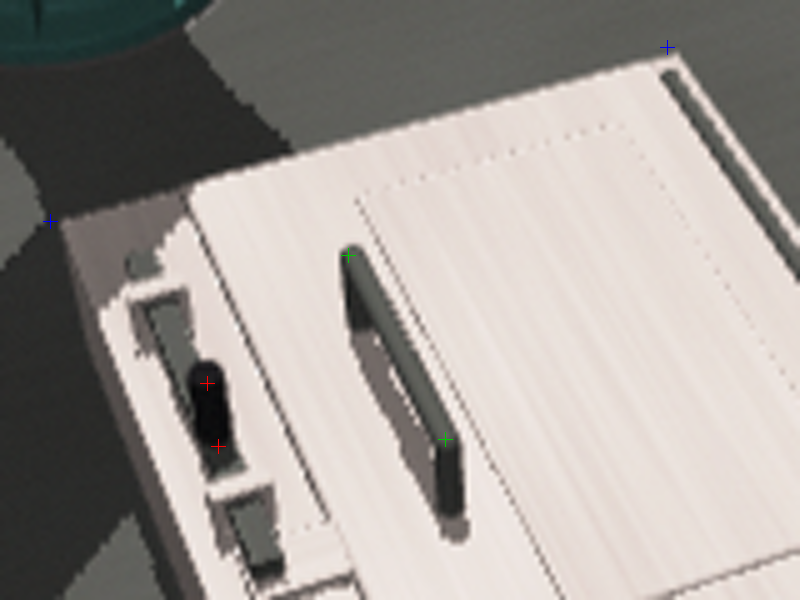

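View pics/side2.png

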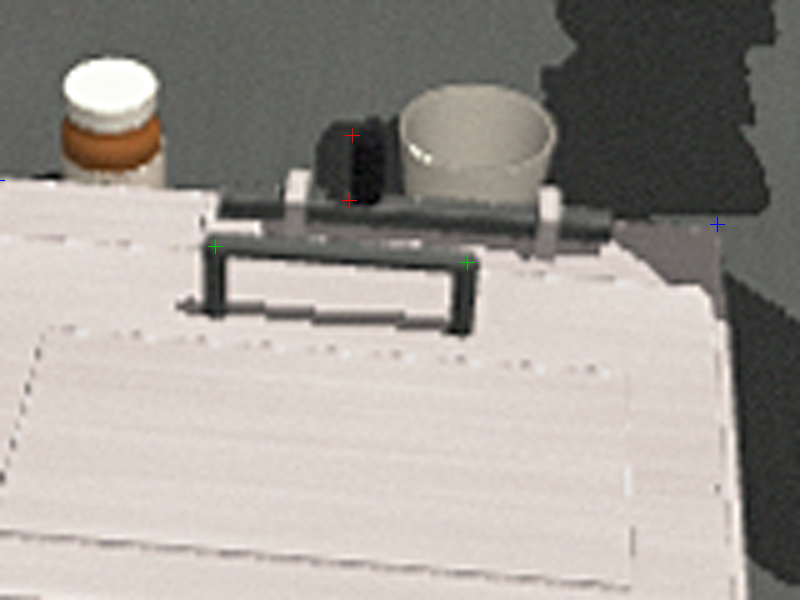

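The fit is good to about 3 mm. The handle sits at about (0.545, 0.018), and the knob is drawn roughly 6–8 mm. Next I'll check reachability, then go above the knob and take a wrist picture.

```bash
cat >> h.py <<'E'
from scipy.spatial.transform import Rotation as Ro
well=np.load("well.npy")
def q(th=0,yaw=None):  # tool down, jaws along well y, tilted with lid by th about well -x
    return (Ro.from_euler("z",well[2] if yaw is None else yaw)*Ro.from_euler("x",-th)*Ro.from_euler("x",np.pi)).as_quat()
def grasp2tcp(X,quat,gd): return np.asarray(X)+Ro.from_quat(quat).as_matrix()[:,2]*gd
def handle(th): return W(well,(0,.145-.2*np.cos(th)+.046*np.sin(th),.104+.2*np.sin(th)+.046*np.cos(th)))[0]
E
python3 - <<'E'
from h import *
from plant import *
k=W(well,(-.007,-.138,.150))[0]; print("knob",k)
print(ik(grasp2tcp(k,q(),grip_depth),q()))
for th in (0,.4,.785):
  for tt in (th,th/2): j=ik(grasp2tcp(handle(th),q(tt),grip_depth),q(tt)); print(th,tt,None if j is None else np.round(j,2))
# approach
move_ptp(list(grasp2tcp(k,q(),grip_depth)+[0,0,.10]),list(q()))
s=get_state(); c=read_camera("wrist"); pickle.dump((s,c),open("w1.pkl","wb"))
cv2.imwrite("pics/w1.png",cv2.resize(c["img"],(800,600),interpolation=cv2.INTER_CUBIC))
print(s["clock"],s["position"],s["wrist_force"])
T=np.eye(4);T[:3,:3]=Ro.from_quat(s["ee_rot"]).as_matrix();T[:3,3]=s["position"]
E=np.linalg.inv(T@c["hand_eye"]); cc=dict(R=E[:3,:3],t=E[:3,3],camera_matrix=c["camera_matrix"])
for X in [(-.007,-.138,.161),(-.06,-.055,.15),(.06,-.055,.15)]: print(X,proj(cc,W(well,X))[0]*800/560)
E
```

```text
knob [ 0.53575007 -0.06430185  0.15      ]
[-2.47488597e-01  3.86997158e-01  1.75367206e+00 -4.44089210e-16
  1.00092344e+00  1.34719560e+00]
0 0 [-0.09  0.39  1.74 -0.    1.01  1.5 ]
0 0.0 [-0.09  0.39  1.74 -0.    1.01  1.5 ]
0.4 0.4 [ 0.21  0.38  1.62 -0.41  1.27  1.96]
0.4 0.2 [ 0.1   0.34  1.64 -0.21  1.2   1.77]
0.785 0.785 [ 0.47  0.51  1.46 -0.67  1.61  2.19]
0.785 0.3925 [ 0.3   0.36  1.5  -0.37  1.42  1.98]
2.4167 [ 0.53579436 -0.06507563  0.23132762] [-0.2225046  -0.42694109  0.79794477]
(-0.007, -0.138, 0.161) [397.99796037 326.49859032]
(-0.06, -0.055, 0.15) [225.95243375 424.51212072]
(0.06, -0.055, 0.15) [200.0543111  166.43068349]
```

View pics/w1.png

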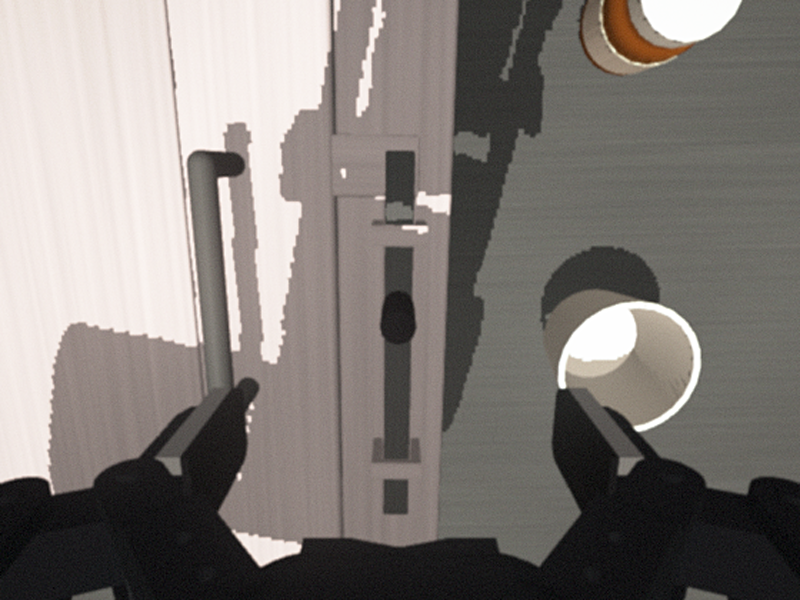

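The knob top is at about (398,325) and was predicted at (398,326). The handle bar also falls on its prediction, so I'll go down, grip the post and draw the bolt.

Run:
```python
from h import *
from plant import *
f=lambda tag: (lambda s: print(tag,round(s["clock"],2),np.round(s["position"],4),np.round(s["wrist_force"],1),round(s["opening"],4)) or s)(get_state())
k=W(well,(-.007,-.138,.150))[0]; p=grasp2tcp(k,q(),grip_depth)
line_to(list(p),.12); f("down")
command_gripper(0.0); s=f("grip")
p=np.array(s["position"]); d=np.array([np.cos(well[2]),np.sin(well[2]),0])
line_to(list(p-d*.045),.08); f("pull45")
for t in np.arange(.048,.064,.003):
    line_to(list(p-d*t),.05); s=f(f"{t:.3f}")
    if s["wrist_force"]@d>12: break
c=read_camera("scene"); cv2.imwrite("pics/s3.png",cv2.resize(c["img"][130:270,140:320],(800,622))[:600])
```

```text
down 3.45 [ 0.5364 -0.0645  0.1319] [0.1 1.5 2.1] 0.0855
grip 4.1 [ 0.5359 -0.0644  0.1316] [-0.5 -0.1  3.8] 0.0142
pull45 4.81 [ 0.4901 -0.0628  0.1316] [-1.7  4.9  4.8] 0.0145
0.048 5.06 [ 0.4881 -0.0627  0.1316] [0.2 5.9 5.5] 0.0144
0.051 5.31 [ 0.4853 -0.0626  0.1316] [-0.5  5.6  4.7] 0.0143
0.054 5.56 [ 0.4834 -0.0625  0.1316] [2.9 6.2 2. ] 0.0143
0.057 5.81 [ 0.4833 -0.0626  0.1317] [11.5  8.9 -7.8] 0.0139
0.060 6.06 [ 0.4833 -0.0626  0.1319] [ 18.7   9.1 -15.3] 0.0142
```

View pics/s3.png

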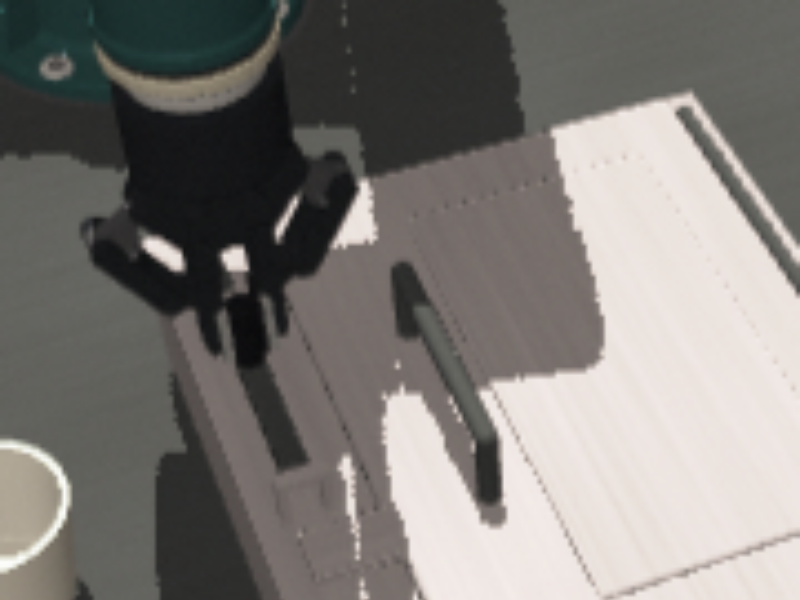

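The post is held between the fingers and the bolt has hit its stop: about 53 mm pulled on top of roughly 7 mm, with force rising while the position stays put. Now I'll release, go to the handle, grip it and start lifting.

```bash
cat >> h.py <<'E'
def ang(s,gd):
    g=np.array(s["position"])-Ro.from_quat(s["ee_rot"]).as_matrix()[:,2]*gd
    d=g[:2]-well[:2]; c,sn=np.cos(well[2]),np.sin(well[2]); y=-sn*d[0]+c*d[1]-.145; z=g[2]-.104
    return np.degrees(np.arctan2(z,-y)-np.arctan2(.046,.2)), np.hypot(y,z)
E
python3 - <<'E'
from h import *
from plant import *
f=lambda tag: (lambda s: print(tag,round(s["clock"],2),np.round(s["position"],4),np.round(s["wrist_force"],1),round(s["opening"],4),np.round(ang(s,grip_depth),3)) or s)(get_state())
d=np.array([np.cos(well[2]),np.sin(well[2]),0])
p=np.array(get_state()["position"])
line_to(list(p+d*.001),.05); command_gripper(.085); f("open")
line_to([p[0],p[1],.235],.2)
h=grasp2tcp(handle(0),q(),grip_depth)
line_to(list(h+[0,0,.085]),.2); line_to(list(h),.12); f("at handle")
command_gripper(0.0); f("grip")
for a in (2,4,8):
    th=np.radians(a); line_to(list(grasp2tcp(handle(th),q(th),grip_depth)),.06,list(q(th))); s=f(a)
    if np.linalg.norm(s["wrist_force"])>30: break
c=read_camera("side"); cv2.imwrite("pics/d4.png",cv2.resize(c["img"],(800,600)))
E
```

```text
open 7.11 [ 0.4842 -0.0627  0.1319] [ 0.3 -0.4  0.3] 0.0852 [-3.59   0.286]
at handle 9.3 [0.5452 0.0182 0.132 ] [ 0.2 -1.  -1. ] 0.0851 [0.158 0.206]
grip 9.98 [0.5448 0.0183 0.1316] [-0.8 -1.2  4.5] 0.0102 [0.059 0.205]
2 10.25 [0.5448 0.0193 0.1381] [ 0.3 -5.  -2.3] 0.0098 [1.931 0.205]
4 10.52 [0.5449 0.0206 0.145 ] [ 2.3 -4.8 -2.3] 0.0099 [3.933 0.205]
8 10.9 [0.545  0.024  0.1588] [ 1.7 -5.8 -2.6] 0.0097 [7.953 0.205]
```

View pics/d4.png

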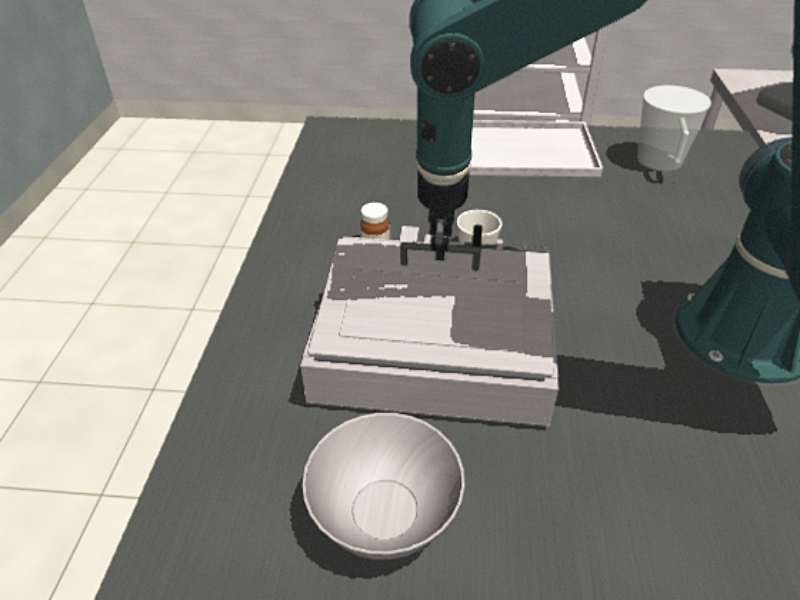

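The lid has come up with the gripper: the handle posts now end at row ~262, and were at ~278 when shut. The loads are low, so I'll carry on to 45°.

Run:
```python
from h import *
from plant import *
f=lambda tag: (lambda s: print(tag,round(s["clock"],2),np.round(s["position"],4),np.round(s["wrist_force"],1),round(s["opening"],4),np.round(ang(s,grip_depth),3)) or s)(get_state())
for a in (13,18,23,28,33,38,42,45):
    th=np.radians(a); line_to(list(grasp2tcp(handle(th),q(th),grip_depth)),.06,list(q(th))); s=f(a)
    if np.linalg.norm(s["wrist_force"])>35: break
wait(.7); s=f("hold"); print(np.abs(s["joint_velocities"]).max())
for n in("scene","side"):
    c=read_camera(n); im=cv2.resize(c["img"],(800,600))
    # overlay lid outline and handle predicted at 45 deg
    for t,col in ((45,(0,0,255)),):
        th=np.radians(t); L=lambda x,r,z:(x,.145-r*np.cos(th)+z*np.sin(th),.104+r*np.sin(th)+z*np.cos(th))
        for X in [L(x,r,.004) for x in(-.183,.183) for r in(0,.25)]+[L(x,.2,.046) for x in(-.06,.06)]:
            u=proj(c,W(well,X))[0]*800/560; cv2.drawMarker(im,tuple(int(v) for v in u),col,0,14,1)
    cv2.imwrite(f"pics/{n}5.png",im)
```

```text
13 11.39 [0.5452 0.0295 0.1755] [ 2.2 -5.9 -1.7] 0.0101 [12.941  0.205]
18 11.83 [0.5455 0.0364 0.1917] [ 2.8 -7.1 -1.4] 0.0101 [17.928  0.205]
23 12.28 [0.5459 0.0448 0.2072] [ 2.2 -6.1 -0.6] 0.0101 [22.946  0.205]
28 12.72 [0.5462 0.0544 0.222 ] [ 4. -6. -1.] 0.0098 [27.948  0.205]
33 13.16 [0.5467 0.0654 0.2358] [ 5.2 -5.9  0.1] 0.0099 [32.953  0.205]
38 13.6 [0.5471 0.0774 0.2487] [ 4.7 -5.2 -0.1] 0.0098 [37.952  0.205]
42 13.98 [0.5476 0.0879 0.2582] [ 6.4 -6.4  0.9] 0.0101 [41.96   0.205]
45 14.31 [0.5479 0.0961 0.2648] [ 6.8 -5.9  1.1] 0.01 [44.954  0.205]
hold 15.01 [0.5479 0.0959 0.2646] [ 6.4 -5.4  0.9] 0.0102 [44.876  0.205]
0.0012338423582892513
```

View pics/scene5.png

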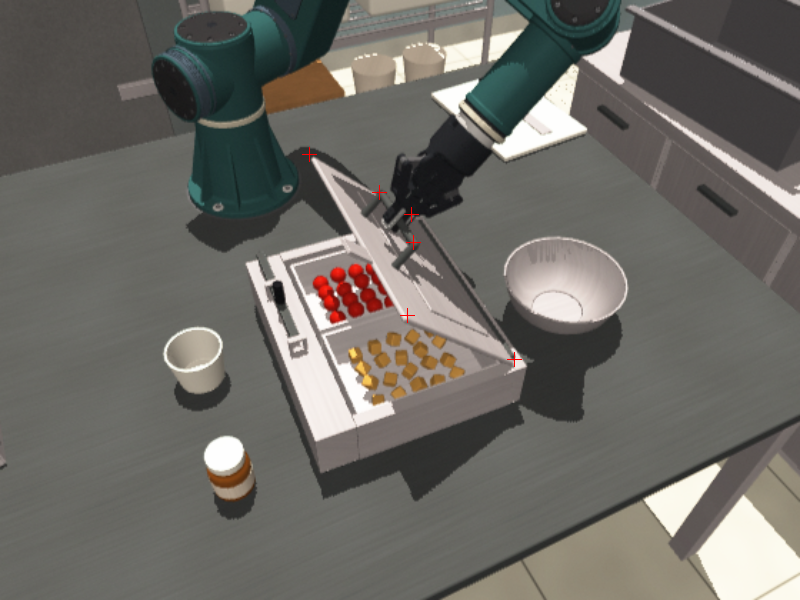

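View pics/side5.png

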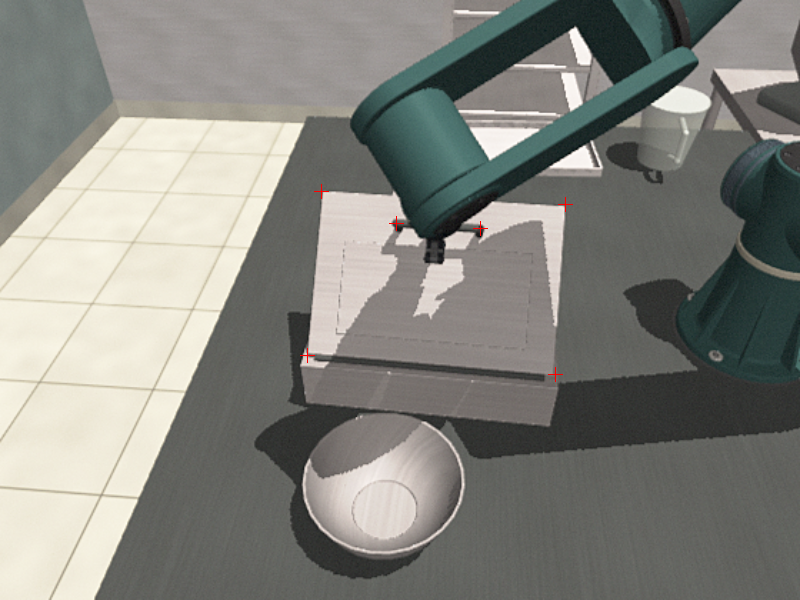

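The lid corners match the 45° overlay, and the bowl, tub and jar haven't moved. The knob now shows at about (278,292), so I'll check its travel numerically.

Run:
```python
from h import *
from plant import *
c=read_camera("scene"); k=8;x0,y0=165,165
im=cv2.resize(c["img"][y0:y0+70,x0:x0+80],None,fx=k,fy=k,interpolation=cv2.INTER_CUBIC)
for t in (0,.03,.045,.06):
    a=[proj(c,W(well,(-t,-.138,z)))[0] for z in(.121,.161)]; print(t,np.round(np.array(a)*800/560,1).tolist())
    cv2.line(im,*[tuple(int(v) for v in (u-[x0,y0]+.5)*k) for u in a],(0,0,255) if t==.06 else (0,200,0),1)
cv2.imwrite("pics/k6.png",im)
```

```text
0 [[290.3, 326.7], [287.2, 308.8]]
0.03 [[284.4, 313.3], [281.1, 295.3]]
0.045 [[281.5, 306.7], [278.2, 288.7]]
0.06 [[278.7, 300.3], [275.3, 282.2]]
```

View pics/k6.png

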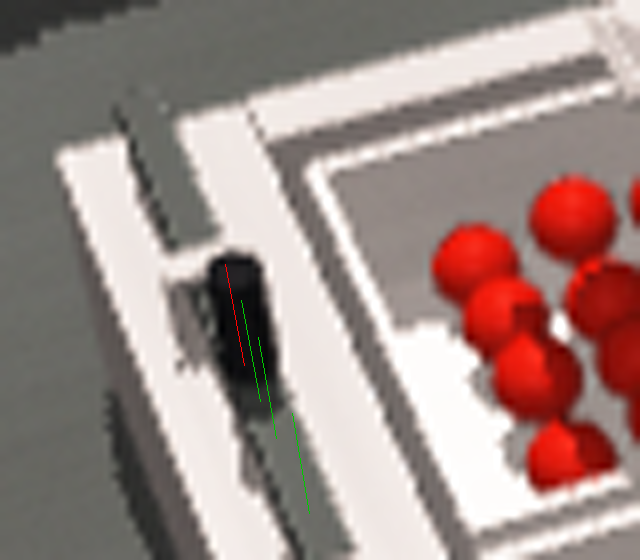

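The post's top sits where a travel of about 58–60 mm predicts, which agrees with the hard stop I felt. Handing in.

Run:
```python
from plant import *
from h import ang
s=get_state(); print(s["clock"],ang(s,grip_depth),s["opening"],max(abs(s["joint_velocities"]))); finish_job()
```

```text
15.1583 (np.float64(44.87911287923055), np.float64(0.20541374543843557)) 0.009591456703244567 0.0015996088965594013
the job is handed in; nothing more can be done
```

The bolt is drawn fully back and the lid is held open at about 45° with the gripper still on the handle. I handed the job in at 15.2 s of the 48 s allowed.

- **Bolt:** I gripped the post and pulled until it hit the stop, where the force rose to about 25 N with no more movement. In the last scene picture the post sits at about 58–60 mm of travel, with 2–3 mm of measuring error.
- **Lid:** I lifted the handle along its arc, turning the gripper with the lid. From the gripper's pose the lid stands at 44.9°, and its corners match a 45° overlay in both fixed cameras. The arm is practically still, and the wrist force while holding is about 8 N.
- **Bowl, tub and jar:** they look unmoved in the last pictures.
- **Failed or conflicting checks:** none failed. I briefly doubted the bolt because its post seemed to have moved too little in the picture, but projecting its expected position settled it. The grip opening reads about 2 mm under the true size on both the post and the handle, which looks like give in the pads.

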